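# Load the soap bar and hold the stamp over it

## Task

Slide the honey-coloured soap bar down into the pocket of the wooden stamping jig, fully home, and let go of it. Then pick up the soap stamp, carry it over the row of tall moulds in the tray, and finish while holding it steady, level, centred and square to the soap, about 1 cm above its top so that the alignment can be checked before pressing: do not put it down or let go, and never touch the soap with it. Leave the moulds where they stand.

Things in the scene. Friction and masses are not known exactly. Their poses are not given: they have to be found in the camera images.
- soap: Loose honey-coloured cured soap bar lying flat, about 0.12 kg: 70 (own x) by 45 (own y) by 40 mm high (z up). The lowest 3 mm of its edge are stepped in by 1.5 mm, which helps it enter the pocket. Origin: centre of its underside.
- jig: Fixed pale-wood stamping jig, 110 (own x) by 85 (own y) by 20 mm high. In the middle of its top a rectangular pocket, open upward: 74 (own x) by 49 mm (own y), 14 mm deep, floor 6 mm above the bench. A seated bar has its long side along the jig's x, its underside 6 mm and its top 46 mm above the bench. Origin: centre of the jig's underside, below the pocket's middle; z up.
- stamp: Loose soap stamp standing on its stamping face, about 0.14 kg: a dark teal stamping plate 60 (own x) by 38 (own y) by 10 mm thick, and on its middle an upright dark-wood block handle 40 (own x) by 22 (own y) mm that runs from 10 to 65 mm above the face. Origin: centre of the stamping face (underside); z up along the handle.
- tray: Fixed shallow aluminium tray between the two halves of the bench, 360 (own x, pointing away from the robot) by 100 (own y) by 12 mm high, floor 4 mm thick; the four tall moulds stand in it in a row along its x. The stamp and the jig are never on the same side of it. Origin: centre of its underside.
- mould0: Cream egg-shaped loose silicone mould standing upright in the tray, one of the row of four; bystander, must stay. Origin: centre of its underside. 70 mm in diameter, 95 mm high (nearest the robot).
- mould1: Purple round loose silicone mould standing upright in the tray, one of the row of four; bystander, must stay. Origin: centre of its underside. 68 mm in diameter, 85 mm high (second from the robot).
- mould2: Cream egg-shaped loose silicone mould standing upright in the tray, one of the row of four; bystander, must stay. Origin: centre of its underside. 70 mm in diameter, 95 mm high (third from the robot).
- mould3: Mint-green round loose silicone mould standing upright in the tray, one of the row of four; bystander, must stay. Origin: centre of its underside. 68 mm in diameter, 85 mm high (farthest from the robot).
- oblong: Loose purple oblong silicone mould, an open box 80 (own x) by 60 by 28 mm high, on the bench on the side of the tray where the soap is not; bystander, must stay. Origin: centre of its underside.
Mind the look-alikes: they are no part of the job. Leave any red look-alike of the stamp alone.

How it is judged:
By the outcome, as a careful person would: the job done as asked, in the order asked, and still so for the second after the job is handed in, while the arm keeps its last pose, push and grip.
It also fails if it takes over 72 s, if anything falls off the work surface, if the arm or the gripper's body presses on something with over 40 N, if the wrist force passes 120 N, or if a joint passes its speed limit or range.

## Robot

A 7-joint arm with a two-finger parallel gripper is mounted at the origin on the work surface. World frame = base frame: x ahead of the robot, y to its left, z up, the work surface at z = 0. Lengths are in m, angles in rad, forces in N, time in s.
With the tool pointing down it reaches from about 0.425 to 0.875 m from the base axis. Payload 4.7 kg.
Tool frame: the origin (TCP) lies at the very end of the fingers, on their centre line; the grasp point (between the pads) lies r.grip_depth behind it (r.grip_depth is the distance from the TCP to the grasp point, in m); z points along the fingers, y is the line along which they close (so a half turn about z gives the same grasp; the last joint's range is limited). The gripper opens to 85 mm and grips with 20 to 120 N. Pads are 22 mm wide; open, the fingers measure 114 mm over their backs; the gripper's body (76 mm by 85 mm) begins 54 mm behind the grasp point. The pads swing forward as they close: fully open they stand 13 mm farther back than shut.
Start: joints at [-1.31, 0.321, -0.07, 1.45, 0.023, 1.371, -0.057], TCP at [0.159, 0.63, 0.231] pointing down, gripper open.
Joint ranges: [-2.86, 2.86], [-0.3, 2.09], [-1.38, 1.24], [0.06, 2.45], [-1.56, 4.7], [0.09, 2.05], [-2.69, 2.69]. Speed limits (rad/s): [2.57, 2.57, 3.14, 3.14, 3.14, 3.14, 3.14].

## Interface

Orientations are given as [roll, pitch, yaw] about the fixed x, y, z axes, in that order (R = Rz(yaw) Ry(pitch) Rx(roll)).
In Python, from workcell import r, cams gives the robot as it stands.
- The arm moves only by the tool move_arm, never from a script. Its argument "plan" is a list of rows, each a list of 6 numbers: the shift along the tool's x, y, z normalised to -1 to 1, where 1 is 0.25 m, then the turn, a rotation vector about the tool's x, y, z normalised to -1 to 1, where 1 is 0.5 rad. A call has 1 to 12 rows; each row is the pose to reach, as a shift and turn from the pose commanded when the call began, along the tool's axes at that moment; what a row does not reach only later rows make up. A row lasts 1/10 s, in which the tool goes at most 50 mm and 8.59 degrees, less where a joint would pass 70% of its speed; a pose out of reach is approached as far as the arm can. A call with a number of a shift or a turn outside -1 to 1 is refused whole. A call with a gripper value outside its range is refused whole. "jaw" is the opening, from -1 (shut) to 1 (fully open), set as the call begins (left out, the last holds). The fingers move at their own pace and stop on an object; "squeeze" is the grip in N (left out, the last holds). Time passes only in rows, so rows that repeat a pose let the fingers close. It gives the time, the measured TCP pose, the force, the opening and the grip force at its end, in the units of the state.
- r.observe(): the state, without advancing time (a new reading comes with each control period).
- cams.read_camera(name): name is "side" or "top"; returns the picture (480x640x3 uint8, red, green, blue); there is no depth.
- cams.get_calibration(name): a dict with "vertical_fov" (degrees; the focal length in pixels is half the picture's height over the tangent of half this angle, whatever the lens; pixels are square), "cx", "cy" (the principal point, pixels), "position" and "rotation" of the camera in the world. Camera axes: x right, y down, z forward; pixel columns grow to the right and rows downward; lengths in m; the calibration is good to about 2 mm. A picture is of the moment at which its call begins. get_calibration takes no time and is no camera call.
- r.sign_off(): hands the job in; it is judged then, once.
Trained networks look in the newest picture that a camera, given by its name, has taken for a name from the list of things; names that differ only in an ending like _2 or _b are one class to them, and where a whole thing is asked for, a point or a joint stands for the part that bears it (a point fixed in the world has none). Each returns a list of dicts, best first, with "p" (0 to 1); they miss things now and then, are a little off and sometimes report something else, mostly with a low value. They report only what shows in the picture. A call takes as long as a camera call. They do not tell look-alikes from the thing itself.
- cams.recognise(camera, target): "point" ([x, y, z] in m, in world coordinates, good to about 4 mm: the middle of the surface that is visible of it).
- cams.masks_of(camera, target): "region" (480x640 bool, what is visible of it).
- cams.tip_of(camera, target): "point" ([x, y, z] in m, in world coordinates, good to about 4 mm: a listed point, or the origin of a listed thing).
The state is a dict: "clock": time; "qpos": joint angles; "dq": joint speeds; "joint_efforts": joint torques, N m; "tool_pos": TCP position; "tool_rot": TCP orientation; "contact_force": force on the tool from outside, world axes, zero at the start; "moment": the same for the moment, N m; "grip_width": finger opening in m; "grasp_force": force on a finger pad.
Only numpy, scipy, OpenCV 4.12 (cv2) and the standard library are available. Lean on these libraries where they do the work, as an engineer would, in place of code of your own. Each camera call takes 0.05 s, during which the arm holds its last target. There are 200 camera calls.

## Working session

There is one attempt and no reset: what is moved stays moved. The work goes in short steps, Python scripts to look and compute and a tool call to move; the robot and the scene stay as the last step left them, time stands still between calls to the robot, and variables do not carry over. Pictures are saved under pics/ and viewed, at most 10 in all, crops included, and the job is handed in when it is done.

Besides the shell and the picture viewer there is one more tool, called after "Request:" in YAML: its name, and indented under it one key for each argument. move_arm: Moves the arm, as the interface text tells. Its arguments: {"type":"object","properties":{"plan":{"type":"array","items":{"type":"array","items":{"type":"number","minimum":-1,"maximum":1}}},"jaw":{"type":"number"},"squeeze":{"type":"number"}},"required":["plan"]}

```bash
mkdir -p pics; ls; python3 - <<'E'
from workcell import r,cams
import cv2,numpy as np
print(r.observe(), r.grip_depth)
for c in("side","top"):
    im=cams.read_camera(c); cv2.imwrite(f"pics/{c}0.png",im[:,:,::-1]); print(c,cams.get_calibration(c))
    for t in("soap","jig","stamp","tray","oblong","mould0"):
        print(t,[(round(d['p'],2),np.round(d['point'],3).tolist()) for d in cams.tip_of(c,t)][:3])
E
```

```text
pics
{'clock': 0.0, 'qpos': array([-1.30990709,  0.3218458 , -0.07008782,  1.45171692,  0.02257267,
        1.37078677, -0.05690491]), 'dq': array([ 0.00149919,  0.00048688,  0.0020081 , -0.00056862,  0.00099445,
        0.00038174,  0.00052589]), 'joint_efforts': array([-4.10507910e-04, -4.93577349e+01, -3.82375997e-01, -3.14335656e+01,
        1.29091935e-02,  1.11806556e-02, -2.87618995e-06]), 'tool_pos': array([0.158691  , 0.62975881, 0.23018766]), 'tool_rot': array([-3.13962390e+00,  7.20980945e-05,  2.89482756e+00]), 'contact_force': array([-0.12969092, -1.04341627,  0.04929655]), 'moment': array([-0.00776389, -0.02128269, -0.0063092 ]), 'grasp_force': 0.0, 'grip_width': 0.08548744383461422} 0.0187
side {'vertical_fov': 56.81341201807615, 'cx': 320.6809936297635, 'cy': 244.2863050848478, 'position': array([0.4589567 , 0.52908103, 0.65513555]), 'rotation': array([-2.41164439, -0.00329296, -2.974016  ])}
soap [(0.9, [0.407, -0.298, -0.002]), (0.62, [0.534, 0.005, 0.007])]
jig [(0.98, [0.592, 0.163, -0.001]), (0.66, [0.408, 0.324, 0.001])]
stamp [(0.87, [0.648, -0.276, -0.002]), (0.85, [0.706, -0.19, 0.002]), (0.62, [0.603, -0.167, -0.001])]
tray []
oblong [(0.64, [0.409, 0.324, 0.002])]
mould0 [(0.88, [0.618, 0.004, 0.001]), (0.78, [0.707, -0.002, 0.01]), (0.76, [0.534, 0.005, 0.006])]
top {'vertical_fov': 47.53092298744059, 'cx': 311.9253452062294, 'cy': 244.90308664247638, 'position': array([ 0.48718044, -0.00542242,  1.17258554]), 'rotation': array([-3.07144438,  0.01206294, -1.59969569])}
soap [(0.65, [0.407, -0.3, 0.0])]
jig [(0.64, [0.59, 0.159, 0.001]), (0.26, [0.615, 0.001, 0.001])]
stamp [(0.96, [0.604, -0.163, 0.002]), (0.9, [0.493, -0.181, -0.002]), (0.81, [0.654, -0.274, 0.0])]
tray [(0.87, [0.576, -0.001, 0.004]), (0.71, [0.532, 0.001, 0.006])]
oblong [(0.65, [0.403, 0.328, -0.001])]
mould0 [(0.98, [0.529, 0.002, 0.002]), (0.95, [0.701, -0.005, 0.003]), (0.92, [0.611, 0.001, 0.003])]
```

View pics/top0.png

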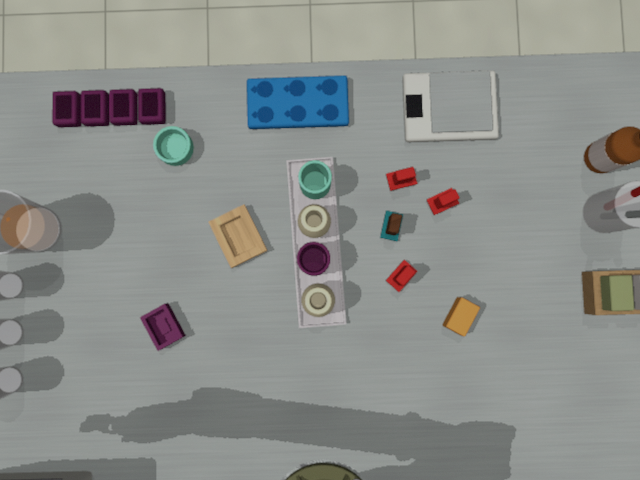

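View pics/side0.png

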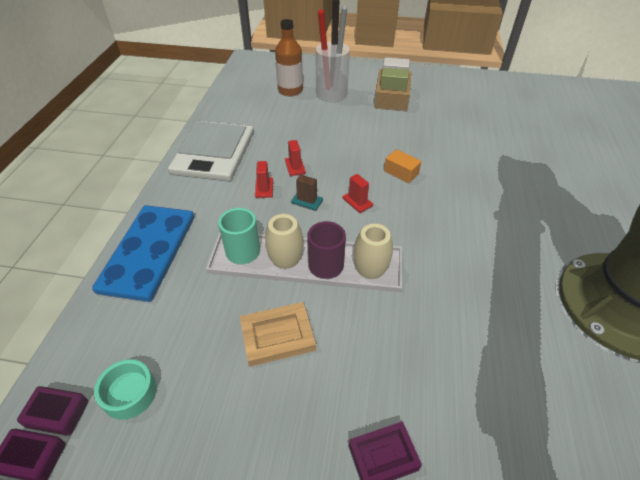

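Top view: the teal-plate, dark-wood stamp is at (393,225). The red look-alikes are at (402,178), (443,201) and (402,276), so the teal and brown one fits the description. The soap bar is orange at (462,316), and the green bar in the box at (620,292) is not it. The jig is at (239,236) and the oblong at (163,327). The side view agrees: stamp (307,192), soap (402,166), jig (278,333).

```bash
cat > h.py <<'E'
import numpy as np,cv2
from scipy.spatial.transform import Rotation as R
from scipy.optimize import minimize
from workcell import r,cams
def proj(c,P):
    k=cams.get_calibration(c); f=240/np.tan(np.radians(k['vertical_fov']/2))
    q=(np.asarray(P)-k['position'])@R.from_euler('xyz',k['rotation']).as_matrix()
    return np.c_[k['cx']+f*q[:,0]/q[:,2],k['cy']+f*q[:,1]/q[:,2]]
def box(a,b,z0,z1): return np.array([[x,y,z] for x in(-a/2,a/2) for y in(-b/2,b/2) for z in(z0,z1)])
M=dict(soap=[box(.07,.045,.003,.04),box(.067,.042,0,.003)],jig=[box(.11,.085,0,.02)],
 stamp=[box(.06,.038,0,.01),box(.04,.022,.01,.065)])
def pose(x,y,z,yaw): return R.from_euler('z',yaw).as_matrix(),np.array([x,y,z])
S=4
def sil(c,name,T,x0,n):
    im=np.zeros((n*S,n*S),np.uint8)
    for b in M[name]:
        p=(proj(c,b@T[0].T+T[1])+.5-x0)*S-.5
        h=cv2.convexHull(p.astype(np.float32))
        cv2.fillConvexPoly(im,np.round(h*16).astype(np.int32),255,shift=4)
    return cv2.resize(im,(n,n),interpolation=cv2.INTER_AREA)/255.
def colmask(im,name):
    H,s,v=[a.astype(int) for a in cv2.split(cv2.cvtColor(im,cv2.COLOR_RGB2HSV))]
    if name=='soap': return (H>8)&(H<25)&(s>150)
    if name=='jig': return (H>8)&(H<25)&(s>60)
    return ((H>80)&(H<100)&(s>110))|((s>80)&((H<18)|(H>170))&(v<110))
def fit(c,im,name,g,z=0,n=100):
    ctr=proj(c,np.array([[g[0],g[1],z+.02]]))[0]; x0=np.round(ctr-n/2).astype(int)
    m=colmask(im,name)[x0[1]:x0[1]+n,x0[0]:x0[0]+n].astype(np.uint8)
    k,l,st,ce=cv2.connectedComponentsWithStats(m)
    d=[1e9]+[np.hypot(*(ce[i]-n/2)) if st[i,4]>60 else 1e8 for i in range(1,k)]
    m=(l==np.argmin(d)).astype(np.uint8)
    cs,_=cv2.findContours(m,cv2.RETR_EXTERNAL,cv2.CHAIN_APPROX_NONE); cv2.drawContours(m,cs,-1,1,-1)
    m=m.astype(float)
    B=lambda a:cv2.GaussianBlur(a,(0,0),1)
    mb=B(m); best=None
    f=lambda p:((B(sil(c,name,pose(p[0],p[1],z,p[2]),x0,n))-mb)**2).sum()
    for y in np.linspace(-1.4,1.4,5):
        s=np.array([[0,0,0],[.008,0,0],[0,.008,0],[0,0,.5]])+[g[0],g[1],y]
        o=minimize(f,s[0],method='Nelder-Mead',options=dict(initial_simplex=s,xatol=1e-4,fatol=1e-3))
        if best is None or o.fun<best.fun: best=o
    return best.x,best.fun,m.sum()
E
python3 - <<'E'
from h import *
ims={c:cv2.imread(f"pics/{c}0.png")[:,:,::-1].copy() for c in("side","top")}
for name,g in dict(soap=(.407,-.299),jig=(.591,.161),stamp=(.603,-.165)).items():
    for c in ims: 
        x,f,a=fit(c,ims[c],name,g); print(name,c,x.round(4),round(f,1),a)
a=ims['side'][130:230,240:340]; b=ims['top'][175:275,350:450]
cv2.imwrite('pics/crop.png',cv2.resize(np.hstack([a,b]),(800,400),interpolation=cv2.INTER_CUBIC)[:,:,::-1])
E
```

```text
soap side [ 0.4098 -0.3016 -0.4465] 57.5 729.0
soap top [ 0.4106 -0.2999  2.6361] 30.8 804.0
jig side [0.5918 0.1651 0.434 ] 1.8 3478.0Traceback (most recent call last):
  File "<stdin>", line 5, in <module>
  File "h.py", line 39, in fit
    o=minimize(f,s[0],method='Nelder-Mead',options=dict(initial_simplex=s,xatol=1e-4,fatol=1e-3))
    res = _minimize_neldermead(fun, x0, args, callback, bounds=bounds,
                               **options)
    fxr = func(xr)
    fx = function(np.copy(x), *(wrapper_args + args))
  File "h.py", line 36, in <lambda>
    f=lambda p:((B(sil(c,name,pose(p[0],p[1],z,p[2]),x0,n))-mb)**2).sum()
                   ~~~^^^^^^^^^^^^^^^^^^^^^^^^^^^^^^^^^^^^
  File "h.py", line 17, in sil
    p=(proj(c,b@T[0].T+T[1])+.5-x0)*S-.5
       ~~~~^^^^^^^^^^^^^^^^^
  File "h.py", line 6, in proj
    k=cams.get_calibration(c); f=240/np.tan(np.radians(k['vertical_fov']/2))
ValueError: time passes only in moves, steps and waits
```

```bash
python3 - <<'E'
from workcell import cams
import json
json.dump({c:{k:(v.tolist() if hasattr(v,'tolist') else v) for k,v in cams.get_calibration(c).items()} for c in("side","top")},open('cal.json','w'))
E
sed -i "s/k=cams.get_calibration(c);/k=CAL[c];/; s/^from workcell.*/&\nimport json; CAL=json.load(open('cal.json'))/" h.py
python3 - <<'E'
from h import *
ims={c:cv2.imread(f"pics/{c}0.png")[:,:,::-1].copy() for c in("side","top")}
rows=[]
for name,g in dict(soap=(.41,-.30),jig=(.591,.161),stamp=(.603,-.165)).items():
    row=[]
    for c in ims:
        x,f,a=fit(c,ims[c],name,g); print(name,c,x.round(4),round(f,1),a)
        ct=proj(c,[[g[0],g[1],.02]])[0].astype(int)
        cr=lambda i:cv2.resize(i[ct[1]-33:ct[1]+33,ct[0]-33:ct[0]+33],(200,200),interpolation=cv2.INTER_CUBIC)
        row+=[cr(ims[c]),cr(np.repeat(colmask(ims[c],name)[:,:,None].astype(np.uint8)*255,3,2))]
    rows.append(np.hstack(row))
cv2.imwrite('pics/crop.png',np.vstack(rows)[:,:,::-1])
E
```

```text
soap side [ 0.4088 -0.3026 -0.4483] 57.9 729.0
soap top [ 0.4103 -0.3003  2.6171] 31.6 804.0
jig side [0.5918 0.1651 0.434 ] 1.8 3478.0
jig top [0.5937 0.1649 0.4327] 3.5 2099.0
stamp side [ 0.6148 -0.1992 -1.3765] 141.7 372.0
stamp top [ 0.6055 -0.1646 -0.2502] 25.6 437.0
```

View pics/crop.png

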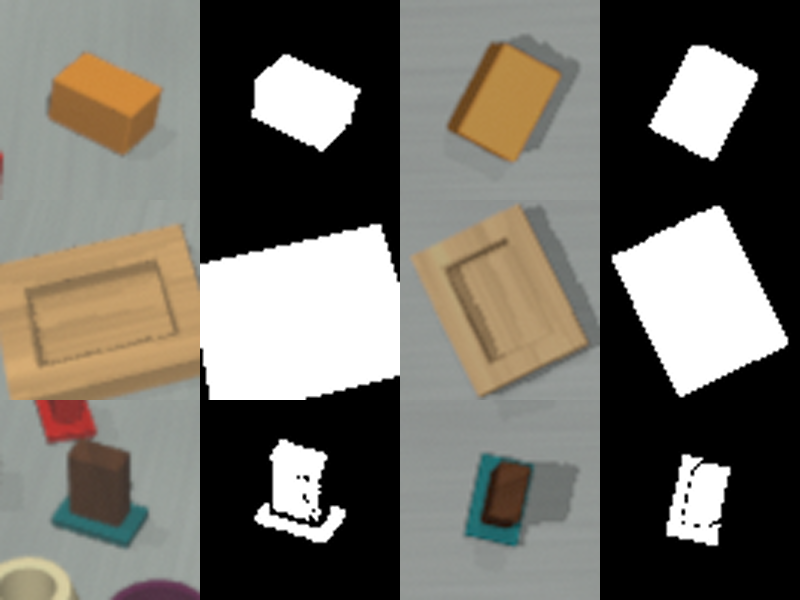

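The crop confirms it: a teal plate with a dark-wood block. I'll tighten the masks and refit.

```bash
python3 - <<'E'
s=open('h.py').read()
s=s.replace("return (H>8)&(H<25)&(s>150)","return (H<25)&(s>110)")
i=s.index("    return ((H>80)"); j=s.index("def fit")
s=s[:i]+'''    m=((s>70)&(v<140)&~((v>120)&((H<10)|(H>170)))&~((H<12)&(s>190)&(v>90)))
    return cv2.morphologyEx(m.astype(np.uint8),cv2.MORPH_CLOSE,np.ones((3,3)))>0
'''+s[j:]
open('h.py','w').write(s)
E
python3 - <<'E'
from h import *
ims={c:cv2.imread(f"pics/{c}0.png")[:,:,::-1].copy() for c in("side","top")}
for name,g in dict(soap=(.41,-.30),stamp=(.6035,-.165)).items():
    for c in ims:
        x,f,a=fit(c,ims[c],name,g); print(name,c,x.round(4),round(f,1),a)
c='top';ct=proj(c,[[.6035,-.165,.03]])[0].astype(int)
print(cv2.cvtColor(ims[c],cv2.COLOR_RGB2HSV)[ct[1]-16:ct[1]+17:4,ct[0]-12:ct[0]+13:3].tolist())
E
```

```text
soap side [ 0.4092 -0.3009 -0.4901] 25.8 786.0
soap top [ 0.4102 -0.3006  2.6024] 18.6 834.0
stamp side [ 0.6056 -0.1665  2.858 ] 61.5 659.0
stamp top [ 0.6062 -0.1646 -0.2338] 14.4 464.0
[[[75, 7, 147], [75, 7, 148], [75, 7, 149], [75, 7, 148], [80, 5, 148], [72, 8, 150], [75, 7, 149], [72, 8, 150], [75, 7, 149]], [[78, 9, 149], [78, 9, 149], [91, 177, 111], [91, 185, 110], [80, 55, 69], [80, 52, 73], [88, 53, 92], [83, 26, 118], [75, 8, 129]], [[72, 8, 152], [75, 11, 145], [92, 175, 112], [18, 96, 40], [10, 146, 89], [12, 149, 89], [12, 154, 86], [14, 109, 61], [68, 9, 115]], [[72, 8, 151], [88, 34, 121], [92, 178, 112], [12, 145, 44], [12, 152, 79], [12, 159, 77], [11, 154, 78], [88, 48, 75], [60, 7, 113]], [[72, 9, 149], [91, 153, 108], [91, 156, 90], [11, 151, 59], [13, 151, 81], [12, 154, 81], [11, 146, 84], [88, 33, 102], [68, 9, 115]], [[75, 7, 151], [91, 173, 112], [85, 83, 55], [12, 148, 76], [11, 150, 85], [12, 154, 86], [11, 156, 77], [80, 7, 115], [68, 9, 115]], [[83, 18, 125], [90, 175, 111], [87, 85, 54], [10, 150, 39], [9, 147, 40], [10, 152, 42], [90, 101, 71], [75, 9, 113], [70, 7, 114]], [[91, 61, 117], [91, 180, 112], [91, 173, 106], [91, 179, 104], [91, 177, 104], [92, 176, 106], [92, 67, 115], [68, 7, 149], [78, 8, 155]], [[68, 7, 150], [68, 7, 147], [78, 9, 143], [75, 7, 143], [75, 11, 135], [87, 22, 127], [78, 9, 137], [66, 8, 151], [66, 8, 152]]]
```

```bash
cat > go.py <<'E'
import sys
from h import *
def rel(a,b):  # pose=(pos,R)
    return np.r_[(b[0]-a[0])@a[1]/.25,R.from_matrix(a[1].T@b[1]).as_rotvec()/.5]
def tgt(x,y,z,yaw): return np.array([x,y,z]),R.from_euler('xyz',[np.pi,0,yaw]).as_matrix()
def cur():
    o=r.observe(); return np.array(o['tool_pos']),R.from_euler('xyz',o['tool_rot']).as_matrix()
if __name__=='__main__':
    a=cur()
    for w in sys.argv[1:]:
        b=tgt(*map(float,w.split(','))); print(w,rel(a,b).round(3).tolist(),'rows',np.ceil(np.linalg.norm(b[0]-a[0])/.05)); a=b
E
python3 go.py .35,.5,.25,2.9 .5,.3,.25,2.9 .56,.07,.25,2.8 .52,-.15,.25,2.7 .41,-.3008,.16,2.627
```

```text
.35,.5,.25,2.9 [-0.869, -0.319, -0.075, 0.0, 0.0, -0.01] rows 5.0
.5,.3,.25,2.9 [-0.774, -0.633, -0.0, 0.0, 0.0, 0.0] rows 5.0
.56,.07,.25,2.8 [-0.453, -0.836, -0.0, 0.0, -0.0, 0.2] rows 5.0
.52,-.15,.25,2.7 [-0.144, -0.883, -0.0, -0.0, -0.0, 0.2] rows 5.0
.41,-.3008,.16,2.627 [0.14, -0.733, 0.36, -0.0, -0.0, 0.146] rows 5.0
```

Request:
move_arm:
  plan:
    - [-0.87,-0.32,-0.08,0,0,-0.01]
    - [-0.87,-0.32,-0.08,0,0,-0.01]
    - [-0.87,-0.32,-0.08,0,0,-0.01]
    - [-0.87,-0.32,-0.08,0,0,-0.01]
    - [-0.87,-0.32,-0.08,0,0,-0.01]
    - [-0.87,-0.32,-0.08,0,0,-0.01]
  jaw: 1

```text
clock: 1.3
tool_pos: [0.357, 0.495, 0.2523]
tool_rot: [3.141, 0.004, 2.889]
contact_force: [1.0, 0.2, 0.3]
grip_width: 0.0853
grasp_force: 0.0
```

Request:
move_arm:
  plan:
    - [-0.77,-0.63,0,0,0,0]
    - [-0.77,-0.63,0,0,0,0]
    - [-0.77,-0.63,0,0,0,0]
    - [-0.77,-0.63,0,0,0,0]
    - [-0.77,-0.63,0,0,0,0]
    - [-0.77,-0.63,0,0,0,0]

```text
clock: 1.9
tool_pos: [0.5044, 0.2926, 0.2518]
tool_rot: [-3.139, 0.004, 2.887]
contact_force: [0.2, -0.5, 0.9]
grip_width: 0.0855
grasp_force: 0.0
```

Request:
move_arm:
  plan:
    - [-0.45,-0.84,0,0,0,0.2]
    - [-0.45,-0.84,0,0,0,0.2]
    - [-0.45,-0.84,0,0,0,0.2]
    - [-0.45,-0.84,0,0,0,0.2]
    - [-0.45,-0.84,0,0,0,0.2]
    - [-0.45,-0.84,0,0,0,0.2]

```text
clock: 2.5
tool_pos: [0.5594, 0.0627, 0.2518]
tool_rot: [-3.14, 0.002, 2.79]
contact_force: [-0.1, -0.4, -0.7]
grip_width: 0.0852
grasp_force: 0.0
```

Request:
move_arm:
  plan:
    - [-0.14,-0.88,0,0,0,0.2]
    - [-0.14,-0.88,0,0,0,0.2]
    - [-0.14,-0.88,0,0,0,0.2]
    - [-0.14,-0.88,0,0,0,0.2]
    - [-0.14,-0.88,0,0,0,0.2]
    - [-0.14,-0.88,0,0,0,0.2]

```text
clock: 3.1
tool_pos: [0.5167, -0.1527, 0.2518]
tool_rot: [-3.141, 0.001, 2.694]
contact_force: [0.1, 0.0, 0.0]
grip_width: 0.0852
grasp_force: 0.0
```

Request:
move_arm:
  plan:
    - [0.14,-0.73,0.36,0,0,0.15]
    - [0.14,-0.73,0.36,0,0,0.15]
    - [0.14,-0.73,0.36,0,0,0.15]
    - [0.14,-0.73,0.36,0,0,0.15]
    - [0.14,-0.73,0.36,0,0,0.15]
    - [0.14,-0.73,0.36,0,0,0.15]
    - [0.14,-0.73,0.36,0,0,0.15]

```text
clock: 3.8
tool_pos: [0.41, -0.2971, 0.1618]
tool_rot: [3.14, 0.001, 2.628]
contact_force: [-0.2, -0.6, 0.5]
grip_width: 0.0853
grasp_force: 0.0
```

```bash
python3 - <<'E'
from h import *
im=cams.read_camera('side'); cv2.imwrite('pics/side1.png',im[:,:,::-1])
x,f,a=fit('side',im,'soap',(.41,-.3)); print(x,f)
o=r.observe(); print(o['tool_pos'],o['tool_rot'],o['contact_force'],o['qpos'])
E
python3 go.py .41,-.3008,.06,2.627 .41,-.3008,.019,2.627
```

```text
[ 0.40917594 -0.30068706 -0.49353502] 25.600670468372023
[ 0.41022563 -0.29712345  0.16191144] [3.14068337e+00 1.13577211e-03 2.62894936e+00] [-0.06250438  0.33763345  0.41170082] [-0.12827308  0.06066442  0.73408088  1.91597964 -0.04503557  1.17985754
  1.6801736 ]
.41,-.3008,.06,2.627 [-0.006, -0.014, 0.408, 0.002, 0.002, 0.004] rows 3.0
.41,-.3008,.019,2.627 [0.0, -0.0, 0.164, 0.0, 0.0, 0.0] rows 1.0
```

View pics/side1.png

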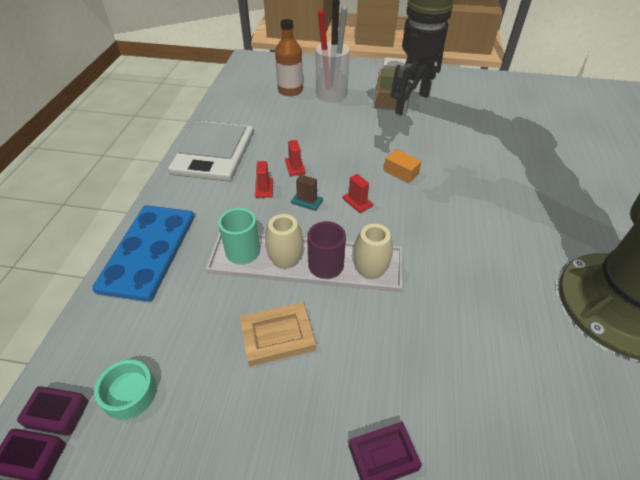

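The gripper sits above the soap at (402,166), with its fingers straddling the bar's short axis. Descending now.

Request:
move_arm:
  plan:
    - [-0.006,-0.014,0.2,0.002,0.002,0.004]
    - [-0.006,-0.014,0.4,0.002,0.002,0.004]
    - [-0.006,-0.014,0.4,0.002,0.002,0.004]
    - [-0.006,-0.014,0.48,0.002,0.002,0.004]
    - [-0.006,-0.014,0.54,0.002,0.002,0.004]
    - [-0.006,-0.014,0.572,0.002,0.002,0.004]
    - [-0.006,-0.014,0.572,0.002,0.002,0.004]

```text
clock: 4.55
tool_pos: [0.4079, -0.3025, 0.0184]
tool_rot: [-3.141, -0.001, 2.624]
contact_force: [0.5, -0.2, -0.2]
grip_width: 0.0858
grasp_force: 0.0
```

Request:
move_arm:
  plan:
    - [0,0,0,0,0,0]
    - [0,0,0,0,0,0]
    - [0,0,0,0,0,0]
    - [0,0,0,0,0,0]
    - [0,0,0,0,0,0]
    - [0,0,0,0,0,0]
    - [0,0,0,0,0,0]
    - [0,0,0,0,0,0]
  jaw: -1
  squeeze: 45

```text
clock: 5.35
tool_pos: [0.4084, -0.3033, 0.0193]
tool_rot: [-3.141, 0.001, 2.623]
contact_force: [-0.5, 0.8, 7.5]
grip_width: 0.0442
grasp_force: 47.4
```

```bash
python3 - <<'E'
from workcell import r
o=r.observe(); print(o['tool_pos'],o['tool_rot'],o['contact_force'],o['grip_width'],o['grasp_force'])
E
```

```text
[ 0.40836198 -0.30333073  0.01933548] [-3.14135740e+00  6.81874412e-04  2.62280936e+00] [-0.52326555  0.80770945  7.46974287] 0.044224447054891966 47.387818694114685
```

Request:
move_arm:
  plan:
    - [0,0,-0.1,0,0,0]
    - [0,0,-0.3,0,0,0]
    - [0,0,-0.5,0,0,0]
    - [0,0,-0.7,0,0,0]
    - [0,0,-0.7,0,0,0]
    - [0,0,-0.7,0,0,0]

```text
clock: 5.95
tool_pos: [0.4082, -0.3031, 0.1942]
tool_rot: [3.141, 0.001, 2.623]
contact_force: [0.1, 0.3, -2.2]
grip_width: 0.044
grasp_force: 46.7
```

```bash
python3 go.py .50,-.15,.22,2.9 .57,.0,.22,3.2 .59,.12,.18,3.5 .5928,.165,.12,3.5746
python3 - <<'E'
from h import *
for c in('side','top'):
    im=cams.read_camera(c); cv2.imwrite(f'pics/{c}2.png',im[:,:,::-1])
o=r.observe();p=o['tool_pos'];print(p,o['tool_rot'],o['contact_force'],o['grip_width'])
ims=[]
for c in('side','top'):
    im=cv2.imread(f'pics/{c}2.png'); u=proj(c,[p])[0].astype(int); y=max(u[1]-60,0); x=min(max(u[0]-60,0),520)
    ims.append(cv2.resize(im[y:y+120,x:x+120],(400,400),interpolation=cv2.INTER_CUBIC)); print(x,y)
cv2.imwrite('pics/held.png',np.hstack(ims))
E
```

```text
.50,-.15,.22,2.9 [-0.015, 0.714, -0.103, 0.0, 0.003, -0.554] rows 4.0
.57,.0,.22,3.2 [-0.128, 0.65, 0.0, -0.0, 0.0, -0.6] rows 4.0
.59,.12,.18,3.5 [-0.108, 0.475, 0.16, 0.0, 0.0, -0.6] rows 3.0
.5928,.165,.12,3.5746 [-0.074, 0.165, 0.24, 0.0, 0.0, -0.149] rows 2.0
[ 0.40675087 -0.30223024  0.19176246] [-3.14063448 -0.0036634   2.62287453] [-0.06534943  0.29972585 -1.22765668] 0.04408645222642099
355 36
426 263
```

View pics/held.png

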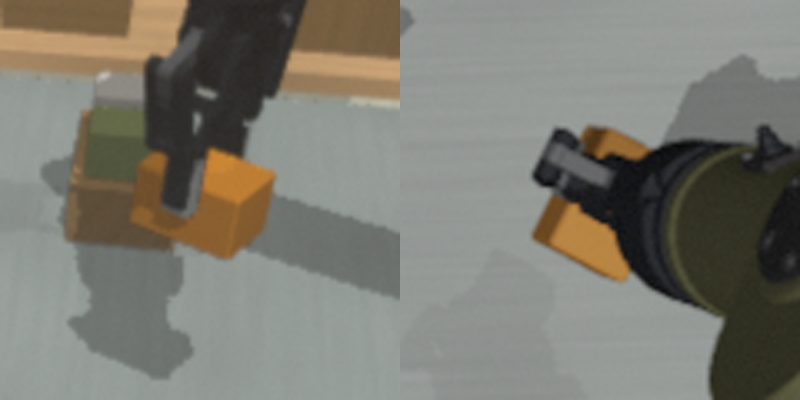

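Held level, pad at mid-bar. Side view: bar at (417,98). Carrying it over the tray.

Request:
move_arm:
  plan:
    - [0,0.18,-0.1,0,0,-0.14]
    - [0,0.36,-0.1,0,0,-0.28]
    - [0,0.54,-0.1,0,0,-0.42]
    - [0,0.71,-0.1,0,0,-0.55]
    - [-0.01,0.71,-0.1,0,0,-0.55]
    - [-0.01,0.71,-0.1,0,0,-0.55]

```text
clock: 6.65
tool_pos: [0.4973, -0.1491, 0.2158]
tool_rot: [-3.139, -0.005, 2.9]
contact_force: [-0.7, -0.8, -2.1]
grip_width: 0.0437
grasp_force: 46.8
```

Request:
move_arm:
  plan:
    - [-0.03,0.17,0,0,0,-0.15]
    - [-0.06,0.33,0,0,0,-0.3]
    - [-0.09,0.5,0,0,0,-0.45]
    - [-0.13,0.65,0,0,0,-0.6]
    - [-0.13,0.65,0,0,0,-0.6]
    - [-0.13,0.65,0,0,0,-0.6]

```text
clock: 7.25
tool_pos: [0.5679, -0.0014, 0.2164]
tool_rot: [-3.14, -0.004, -3.087]
contact_force: [-0.2, 0.1, -1.4]
grip_width: 0.0442
grasp_force: 46.8
```

Request:
move_arm:
  plan:
    - [-0.03,0.15,0,0,0,-0.15]
    - [-0.07,0.3,0,0,0,-0.3]
    - [-0.11,0.47,0.05,0,0,-0.45]
    - [-0.11,0.47,0.16,0,0,-0.6]
    - [-0.11,0.47,0.16,0,0,-0.6]
    - [-0.11,0.47,0.16,0,0,-0.6]

```text
clock: 7.85
tool_pos: [0.5892, 0.115, 0.1776]
tool_rot: [-3.14, -0.004, -2.792]
contact_force: [-0.2, 0.2, -0.9]
grip_width: 0.0442
grasp_force: 46.8
```

```bash
python3 go.py .5928,.165,.07,3.5746; python3 - <<'E'
from h import *
P=[];A=[]
for i in range(6):
    cams.read_camera('side'); o=r.observe(); P.append(o['tool_pos']);A.append(o['tool_rot'])
print(np.array(P).round(4),np.array(A).round(4)[-3:],o['contact_force'],o['grip_width'],o['qpos'])
E
```

```text
.5928,.165,.07,3.5746 [-0.084, 0.184, 0.43, -0.002, -0.007, -0.166] rows 3.0
[[0.59   0.1152 0.1787]
 [0.5903 0.1157 0.1793]
 [0.5904 0.1163 0.1796]
 [0.5904 0.1169 0.1795]
 [0.5903 0.1174 0.1794]
 [0.5901 0.1178 0.1791]] [[-3.1413e+00  1.0000e-03 -2.7890e+00]
 [-3.1415e+00  8.0000e-04 -2.7881e+00]
 [ 3.1415e+00  6.0000e-04 -2.7873e+00]] [-0.30813403  0.47111851 -1.43281772] 0.04408430829116174 [-0.54654847  0.25375436  0.36031082  1.6597671  -0.09373095  1.24450637
  1.7583169 ]
```

Request:
move_arm:
  plan:
    - [-0.04,0.1,0.1,0,0,-0.08]
    - [-0.083,0.176,0.2,0,0,-0.16]
    - [-0.083,0.176,0.35,0,0,-0.16]
    - [-0.083,0.176,0.436,0,0,-0.16]
    - [-0.083,0.176,0.436,0,0,-0.16]
    - [-0.083,0.176,0.436,0,0,-0.16]
    - [-0.083,0.176,0.436,0,0,-0.16]
    - [-0.083,0.176,0.436,0,0,-0.16]

```text
clock: 8.95
tool_pos: [0.5949, 0.1673, 0.071]
tool_rot: [3.141, 0.002, -2.706]
contact_force: [0.1, -0.1, -0.8]
grip_width: 0.0442
grasp_force: 46.8
```

```bash
python3 - <<'E'
from h import *
for i in range(8): im=cams.read_camera('side')
o=r.observe();p=o['tool_pos'];print(p.round(4),o['tool_rot'].round(4),o['contact_force'].round(1))
it=cams.read_camera('top'); 
cv2.imwrite('pics/side3.png',im[:,:,::-1]);cv2.imwrite('pics/top3.png',it[:,:,::-1])
yaw=o['tool_rot'][2]
out=[]
for c,i in(('side',im),('top',it)):
    u=proj(c,[p])[0].astype(int); v=i[:,:,::-1].copy()
    big=cv2.resize(v,None,fx=5,fy=5,interpolation=cv2.INTER_CUBIC)
    for P,col in((box(.07,.045,0,.04)+[0,0,p[2]-.019],(255,0,255)),):
        q=P.copy();q[:,:2]=P[:,:2]@pose(0,0,0,yaw)[0][:2,:2].T+p[:2]
        q=((proj(c,q)+.5)*5-.5).astype(int)
        for a in range(8):
            for b in range(a):
                if bin(a^b).count('1')==1: cv2.line(big,tuple(q[a].tolist()),tuple(q[b].tolist()),col,1)
    q=box(.074,.049,.02,.02)[::2]; J=pose(0,0,0,.433)[0]
    q=((proj(c,q@J.T+[.5928,.165,0])+.5)*5-.5).astype(int)
    cv2.polylines(big,[cv2.convexHull(q)],True,(255,255,0),1)
    out.append(big[u[1]*5-250:u[1]*5+250,u[0]*5-200:u[0]*5+200])
cv2.imwrite('pics/c3.png',np.hstack(out))
E
python3 go.py .5928,.165,.07,3.5746
```

```text
[0.5935 0.1671 0.069 ] [ 3.1413e+00 -1.2000e-03 -2.7053e+00] [ 0.4 -0.  -1.8]
.5928,.165,.07,3.5746 [0.006, -0.006, -0.004, 0.001, -0.003, 0.006] rows 1.0
```

View pics/c3.png

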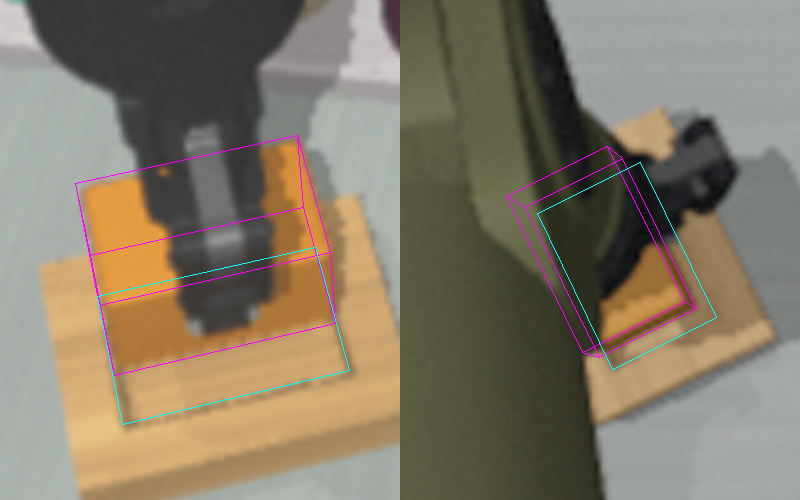

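The overlay agrees with the held bar to about 1 px: magenta is the predicted bar and cyan the pocket. Correcting by 2 mm and going down slowly.

Request:
move_arm:
  plan:
    - [0.006,-0.006,0,0,0,0.006]
    - [0.006,-0.006,0.04,0,0,0.006]
    - [0.006,-0.006,0.08,0,0,0.006]
    - [0.006,-0.006,0.1,0,0,0.006]
    - [0.006,-0.006,0.1,0,0,0.006]
    - [0.006,-0.006,0.1,0,0,0.006]
    - [0.006,-0.006,0.1,0,0,0.006]
    - [0.006,-0.006,0.1,0,0,0.006]

```text
clock: 10.2
tool_pos: [0.5931, 0.1652, 0.0444]
tool_rot: [3.141, -0.0, -2.708]
contact_force: [0.8, 0.1, -1.7]
grip_width: 0.0438
grasp_force: 46.8
```

```bash
python3 - <<'E'
from h import *
P=[]
for i in range(8): im=cams.read_camera('side');o=r.observe();P.append(np.r_[o['tool_pos'],o['tool_rot'][2]])
print(np.array(P).round(4),o['contact_force'].round(1))
E
python3 go.py .5928,.165,.032,3.5746
```

```text
[[ 0.593   0.1652  0.0444 -2.7084]
 [ 0.593   0.1652  0.0443 -2.7084]
 [ 0.5929  0.1651  0.0442 -2.7083]
 [ 0.5928  0.1651  0.0442 -2.7084]
 [ 0.5927  0.1651  0.0441 -2.7083]
 [ 0.5928  0.1651  0.0441 -2.7084]
 [ 0.5927  0.1651  0.044  -2.7084]
 [ 0.5927  0.1651  0.044  -2.7083]] [-0.1  0.3 -1. ]
.5928,.165,.032,3.5746 [-0.0, -0.001, 0.048, 0.001, -0.002, 0.001] rows 1.0
```

Request:
move_arm:
  plan:
    - [0,0,0.008,0,0,0]
    - [0,0,0.016,0,0,0]
    - [0,0,0.024,0,0,0]
    - [0,0,0.032,0,0,0]
    - [0,0,0.036,0,0,0]
    - [0,0,0.04,0,0,0]
    - [0,0,0.044,0,0,0]
    - [0,0,0.044,0,0,0]
    - [0,0,0.044,0,0,0]

```text
clock: 11.5
tool_pos: [0.5927, 0.1651, 0.0329]
tool_rot: [3.141, -0.001, -2.708]
contact_force: [0.2, 0.8, -0.9]
grip_width: 0.044
grasp_force: 46.8
```

No contact force and the bar is already 6 mm in. Continuing.

Request:
move_arm:
  plan:
    - [0,0,0.006,0,0,0]
    - [0,0,0.012,0,0,0]
    - [0,0,0.016,0,0,0]
    - [0,0,0.02,0,0,0]
    - [0,0,0.024,0,0,0]
    - [0,0,0.024,0,0,0]
    - [0,0,0.024,0,0,0]
    - [0,0,0.024,0,0,0]

```text
clock: 12.3
tool_pos: [0.5927, 0.1651, 0.027]
tool_rot: [3.141, -0.001, -2.708]
contact_force: [1.3, -0.6, -1.1]
grip_width: 0.0442
grasp_force: 46.8
```

Request:
move_arm:
  plan:
    - [0,0,0.003,0,0,0]
    - [0,0,0.006,0,0,0]
    - [0,0,0.009,0,0,0]
    - [0,0,0.009,0,0,0]
    - [0,0,0.009,0,0,0]

```text
clock: 12.8
tool_pos: [0.5927, 0.1651, 0.0254]
tool_rot: [3.141, -0.001, -2.708]
contact_force: [-2.7, -0.3, 5.4]
grip_width: 0.0438
grasp_force: 47.5
```

The bar is on the floor of the pocket. Releasing and rising.

Request:
move_arm:
  plan:
    - [0,0,0,0,0,0]
    - [0,0,0,0,0,0]
    - [0,0,0,0,0,0]
    - [0,0,0,0,0,0]
    - [0,0,0,0,0,0]
    - [0,0,0,0,0,0]
  jaw: 1

```text
clock: 13.4
tool_pos: [0.5926, 0.1651, 0.0246]
tool_rot: [3.141, -0.001, -2.708]
contact_force: [0.5, 0.8, -0.9]
grip_width: 0.0854
grasp_force: 0.0
```

Request:
move_arm:
  plan:
    - [0,0,-0.08,0,0,0]
    - [0,0,-0.24,0,0,0]
    - [0,0,-0.44,0,0,0]
    - [0,0,-0.64,0,0,0]
    - [0,0,-0.84,0,0,0]
    - [0,0,-0.84,0,0,0]

```text
clock: 14.0
tool_pos: [0.597, 0.166, 0.2435]
tool_rot: [-3.141, 0.013, -2.709]
contact_force: [1.2, -0.9, 0.5]
grip_width: 0.0852
grasp_force: 0.0
```

```bash
python3 go.py .59,.09,.235,3.4 .59,-.1,.235,3.0 .606,-.1655,.15,2.88
```

```text
.59,.09,.235,3.4 [0.153, -0.264, 0.032, 0.001, 0.027, 0.349] rows 2.0
.59,-.1,.235,3.0 [0.194, -0.735, -0.0, -0.0, -0.0, 0.8] rows 4.0
.606,-.1655,.15,2.88 [-0.1, -0.25, 0.34, 0.0, -0.0, 0.24] rows 3.0
```

Request:
move_arm:
  plan:
    - [0.07,-0.13,0,0,0,0.17]
    - [0.14,-0.27,0,0,0,0.35]
    - [0.14,-0.27,0,0,0,0.35]
    - [0.14,-0.27,0,0,0,0.35]

```text
clock: 14.4
tool_pos: [0.5893, 0.0874, 0.2342]
tool_rot: [3.141, -0.002, -2.887]
contact_force: [0.2, 0.9, -0.8]
grip_width: 0.0855
grasp_force: 0.0
```

Request:
move_arm:
  plan:
    - [0.03,-0.14,0,0,0,0.15]
    - [0.06,-0.28,0,0,0,0.3]
    - [0.09,-0.42,0,0,0,0.45]
    - [0.13,-0.56,0,0,0,0.6]
    - [0.18,-0.73,0,0,0,0.75]
    - [0.19,-0.73,0,0,0,0.8]
    - [0.19,-0.73,0,0,0,0.8]

```text
clock: 15.1
tool_pos: [0.5899, -0.0995, 0.2342]
tool_rot: [3.142, -0.002, 2.999]
contact_force: [-0.4, 0.2, 0.9]
grip_width: 0.0853
grasp_force: 0.0
```

Request:
move_arm:
  plan:
    - [-0.1,-0.25,0,0,0,0.12]
    - [-0.1,-0.25,0.12,0,0,0.24]
    - [-0.1,-0.25,0.3,0,0,0.24]
    - [-0.1,-0.25,0.34,0,0,0.24]
    - [-0.1,-0.25,0.34,0,0,0.24]
    - [-0.1,-0.25,0.34,0,0,0.24]

```text
clock: 15.7
tool_pos: [0.6074, -0.163, 0.1512]
tool_rot: [3.141, 0.0, 2.883]
contact_force: [0.0, -0.3, 0.2]
grip_width: 0.0855
grasp_force: 0.0
```

```bash
python3 - <<'E'
from h import *
for i in range(4): im=cams.read_camera('side')
it=cams.read_camera('top')
cv2.imwrite('pics/side4.png',im[:,:,::-1]);cv2.imwrite('pics/top4.png',it[:,:,::-1])
out=[]
for c,i in(('side',im),('top',it)):
    u=proj(c,[[.5928,.165,.03]])[0].astype(int)
    big=cv2.resize(i[:,:,::-1],None,fx=5,fy=5,interpolation=cv2.INTER_CUBIC)
    J=pose(0,0,0,.433)[0]
    q=((proj(c,box(.07,.045,.046,.046)[::2]@J.T+[.5928,.165,0])+.5)*5-.5).astype(int)
    cv2.polylines(big,[cv2.convexHull(q)],True,(255,255,0),1)
    out.append(big[u[1]*5-250:u[1]*5+250,u[0]*5-200:u[0]*5+200])
cv2.imwrite('pics/c4.png',np.hstack(out))
for c,i in(('side',im),('top',it)):
    m=i.copy(); H,s,v=[a.astype(int) for a in cv2.split(cv2.cvtColor(i,cv2.COLOR_RGB2HSV))]
    u=proj(c,[[.5928,.165,.04]])[0].astype(int); print(cv2.cvtColor(i,cv2.COLOR_RGB2HSV)[u[1],u[0]], cv2.cvtColor(i,cv2.COLOR_RGB2HSV)[u[1],u[0]-24])
o=r.observe();print(o['tool_pos'],o['tool_rot'])
E
python3 go.py .606,-.1655,.08,2.88 .606,-.1655,.022,2.88
```

```text
[ 16 184 211] [ 17 114 197]
[ 19 148 198] [ 72   8 164]
[ 0.60695192 -0.1646668   0.15143447] [-3.14158636e+00  1.46446238e-03  2.88048468e+00]
.606,-.1655,.08,2.88 [0.003, -0.004, 0.286, -0.0, 0.003, 0.001] rows 2.0
.606,-.1655,.022,2.88 [0.0, -0.0, 0.232, 0.0, 0.0, 0.0] rows 2.0
```

View pics/c4.png

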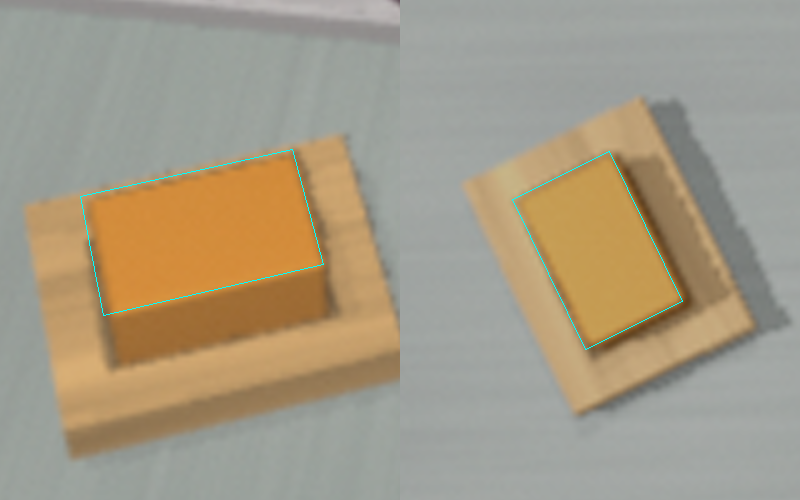

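The soap sits seated inside the pocket, and the 46 mm top outline overlays it in both views. Now grasping the stamp.

Request:
move_arm:
  plan:
    - [0.003,-0.004,0.1,0,0.003,0.001]
    - [0.003,-0.004,0.25,0,0.003,0.001]
    - [0.003,-0.004,0.36,0,0.003,0.001]
    - [0.003,-0.004,0.44,0,0.003,0.001]
    - [0.003,-0.004,0.5,0,0.003,0.001]
    - [0.003,-0.004,0.505,0,0.003,0.001]
    - [0.003,-0.004,0.505,0,0.003,0.001]
    - [0.003,-0.004,0.505,0,0.003,0.001]
    - [0.003,-0.004,0.505,0,0.003,0.001]
    - [0.003,-0.004,0.505,0,0.003,0.001]

```text
clock: 16.95
tool_pos: [0.6055, -0.1657, 0.0245]
tool_rot: [-3.141, -0.001, 2.879]
contact_force: [0.6, -0.3, -0.0]
grip_width: 0.0853
grasp_force: 0.0
```

Request:
move_arm:
  plan:
    - [0,0,0,0,0,0]
    - [0,0,0,0,0,0]
    - [0,0,0,0,0,0]
    - [0,0,0,0,0,0]
    - [0,0,0,0,0,0]
    - [0,0,0,0,0,0]
    - [0,0,0,0,0,0]
    - [0,0,0,0,0,0]
    - [0,0,0,0,0,0]
    - [0,0,0,0,0,0]
  jaw: -1
  squeeze: 60

```text
clock: 17.95
tool_pos: [0.605, -0.1657, 0.0236]
tool_rot: [-3.141, -0.002, 2.879]
contact_force: [0.7, 0.3, 1.0]
grip_width: 0.0214
grasp_force: 59.0
```

```bash
python3 - <<'E'
from h import *
P=[]
for i in range(4): im=cams.read_camera('side'); o=r.observe();P.append(np.r_[o['tool_pos'],o['tool_rot']])
print(np.array(P).round(4),o['contact_force'],o['grip_width'])
E
```

```text
[[ 6.0500e-01 -1.6570e-01  2.3600e-02 -3.1409e+00 -2.4000e-03  2.8793e+00]
 [ 6.0500e-01 -1.6570e-01  2.3600e-02 -3.1410e+00 -2.3000e-03  2.8793e+00]
 [ 6.0500e-01 -1.6570e-01  2.3600e-02 -3.1409e+00 -2.4000e-03  2.8792e+00]
 [ 6.0500e-01 -1.6570e-01  2.3600e-02 -3.1410e+00 -2.4000e-03  2.8793e+00]] [ 0.42418999 -0.04756417  0.59010581] 0.02166991377099278
```

Request:
move_arm:
  plan:
    - [0,0,-0.08,0,0,0]
    - [0,0,-0.2,0,0,0]
    - [0,0,-0.4,0,0,0]
    - [0,0,-0.6,0,0,0]
    - [0,0,-0.76,0,0,0]
    - [0,0,-0.76,0,0,0]
    - [0,0,-0.76,0,0,0]

```text
clock: 18.85
tool_pos: [0.6054, -0.1657, 0.214]
tool_rot: [-3.141, -0.002, 2.879]
contact_force: [-0.4, 0.9, -1.8]
grip_width: 0.0213
grasp_force: 58.7
```

```bash
python3 go.py .59,-.06,.215,3.1 .585,.08,.215,3.4  .5928,.165,.14,3.5746; python3 -c "
from workcell import r
o=r.observe();print(o['grip_width'],o['contact_force'])"
```

```text
.59,-.06,.215,3.1 [0.169, 0.392, -0.004, 0.0, -0.003, -0.442] rows 3.0
.585,.08,.215,3.4 [0.043, 0.559, 0.0, 0.0, 0.0, -0.6] rows 3.0
.5928,.165,.14,3.5746 [-0.117, 0.321, 0.3, 0.0, 0.0, -0.349] rows 3.0
0.02134682651176186 [-0.44147576  0.86917757 -1.83624443]
```

Request:
move_arm:
  plan:
    - [0.06,0.13,0,0,0,-0.14]
    - [0.11,0.26,0,0,0,-0.28]
    - [0.17,0.39,0,0,-0.003,-0.44]
    - [0.17,0.39,0,0,-0.003,-0.44]
    - [0.17,0.39,0,0,-0.003,-0.44]

```text
clock: 19.35
tool_pos: [0.5883, -0.059, 0.2113]
tool_rot: [-3.141, -0.005, 3.102]
contact_force: [-0.5, -0.6, -0.5]
grip_width: 0.0217
grasp_force: 59.0
```

Request:
move_arm:
  plan:
    - [0.01,0.14,0,0,0,-0.15]
    - [0.02,0.28,0,0,0,-0.3]
    - [0.03,0.42,0,0,0,-0.45]
    - [0.04,0.56,0,0,0,-0.6]
    - [0.04,0.56,0,0,0,-0.6]
    - [0.04,0.56,0,0,0,-0.6]

```text
clock: 19.95
tool_pos: [0.5851, 0.0791, 0.2121]
tool_rot: [-3.141, -0.004, -2.884]
contact_force: [-0.2, -0.4, -2.0]
grip_width: 0.0217
grasp_force: 59.1
```

Request:
move_arm:
  plan:
    - [-0.05,0.13,0,0,0,-0.15]
    - [-0.09,0.26,0.1,0,0,-0.3]
    - [-0.12,0.32,0.2,0,0,-0.35]
    - [-0.12,0.32,0.3,0,0,-0.35]
    - [-0.12,0.32,0.3,0,0,-0.35]
    - [-0.12,0.32,0.3,0,0,-0.35]

```text
clock: 20.55
tool_pos: [0.5944, 0.1624, 0.1383]
tool_rot: [-3.141, -0.003, -2.712]
contact_force: [-0.1, -0.8, -0.6]
grip_width: 0.0215
grasp_force: 59.0
```

```bash
python3 - <<'E'
from h import *
P=[]
for i in range(8): im=cams.read_camera('side'); o=r.observe();P.append(np.r_[o['tool_pos'],o['tool_rot']])
print(np.array(P)[::3].round(4),o['contact_force'],o['grip_width'])
E
python3 go.py .5928,.165,.10,3.5746
```

```text
[[ 5.9510e-01  1.6280e-01  1.3950e-01 -3.1409e+00 -3.0000e-04 -2.7120e+00]
 [ 5.9530e-01  1.6400e-01  1.4040e-01  3.1416e+00  1.7000e-03 -2.7106e+00]
 [ 5.9460e-01  1.6470e-01  1.3960e-01  3.1412e+00  5.0000e-04 -2.7094e+00]] [-0.09874386  0.95649387 -0.34181658] 0.021465927176143963
.5928,.165,.10,3.5746 [0.006, 0.003, 0.157, 0.001, 0.0, -0.001] rows 1.0
```

Request:
move_arm:
  plan:
    - [0.005,0.002,0.04,0,0,0]
    - [0.006,0.003,0.1,0,0,-0.001]
    - [0.006,0.003,0.15,0,0,-0.001]
    - [0.006,0.003,0.19,0,0,-0.001]
    - [0.006,0.003,0.19,0,0,-0.001]
    - [0.006,0.003,0.19,0,0,-0.001]
    - [0.006,0.003,0.19,0,0,-0.001]
    - [0.006,0.003,0.19,0,0,-0.001]
    - [0.006,0.003,0.19,0,0,-0.001]
    - [0.006,0.003,0.19,0,0,-0.001]

```text
clock: 21.95
tool_pos: [0.5925, 0.165, 0.0914]
tool_rot: [3.141, -0.001, -2.708]
contact_force: [-0.5, -0.2, -1.6]
grip_width: 0.0211
grasp_force: 59.0
```

```bash
cat > ov.py <<'E'
import sys
from h import *
n=sys.argv[1]
for i in range(8): im=cams.read_camera('side')
it=cams.read_camera('top')
o=r.observe();p=o['tool_pos'];print(p.round(4),o['tool_rot'].round(4),o['contact_force'].round(1),o['grip_width'],o['clock'])
cv2.imwrite(f'pics/s{n}.png',im[:,:,::-1]);cv2.imwrite(f'pics/t{n}.png',it[:,:,::-1])
out=[]
for c,i in(('side',im),('top',it)):
    u=proj(c,[[.5928,.165,.05]])[0].astype(int)
    big=cv2.resize(i[:,:,::-1],None,fx=6,fy=6,interpolation=cv2.INTER_CUBIC)
    def dr(b,yaw,t,col):
        q=((proj(c,b@pose(0,0,0,yaw)[0].T+t)+.5)*6-.5).astype(int)
        for a in range(8):
            for d in range(a):
                if bin(a^d).count('1')==1: cv2.line(big,tuple(q[a].tolist()),tuple(q[d].tolist()),col,1)
    dr(box(.07,.045,.046,.046),.433,[.5928,.165,0],(255,255,0))
    dr(box(.06,.038,0,.01),o['tool_rot'][2],p-[0,0,.0236],(255,0,255))
    out.append(big[u[1]*6-250:u[1]*6+250,u[0]*6-200:u[0]*6+200])
cv2.imwrite(f'pics/c{n}.png',np.hstack(out))
E
python3 ov.py 5; python3 go.py .5928,.165,.0796,3.5746
```

```text
[0.5923 0.1648 0.091 ] [ 3.1412e+00 -1.3000e-03 -2.7084e+00] [ 0.6  0.7 -0.5] 0.021243347775730264 22.4
.5928,.165,.0796,3.5746 [-0.002, -0.0, 0.046, 0.001, -0.003, 0.0] rows 1.0
```

View pics/c5.png

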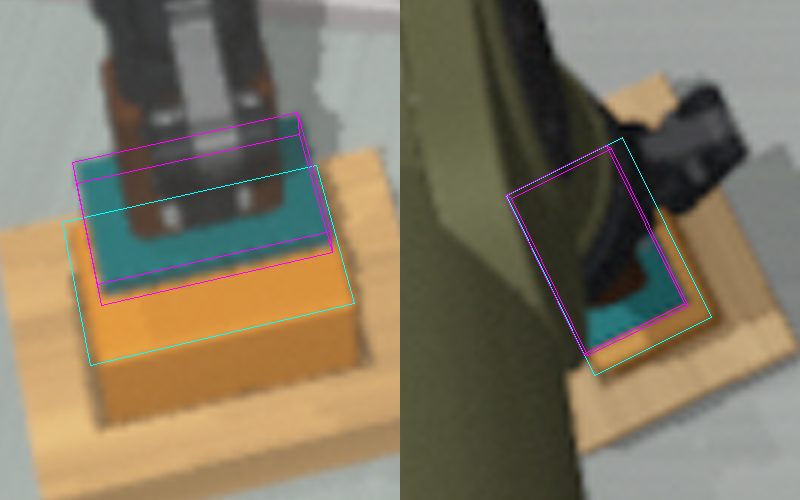

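The stamp is held level, about 20 mm above the soap. The plate is near its prediction, within 1–2 px, so I'll fit both numerically.

```bash
cat > fin.py <<'E'
import sys
from h import *
B=lambda a:cv2.GaussianBlur(a,(0,0),.7)
def sfit(c,mask,ign,box_,z,g,n=90):
    M['t']=[box_]; x0=np.round(proj(c,[[g[0],g[1],z]])[0]-n/2).astype(int)
    cut=lambda a:a[x0[1]:x0[1]+n,x0[0]:x0[0]+n].astype(float)
    mb=B(cut(mask)); w=1-cut(ign)
    f=lambda p:(w*(B(sil(c,'t',pose(p[0],p[1],z,p[2]),x0,n))-mb)**2).sum()
    s=np.array([[0,0,0],[.005,0,0],[0,.005,0],[0,0,.08]])+g
    o=minimize(f,s[0],method='Nelder-Mead',options=dict(initial_simplex=s,xatol=1e-5,fatol=1e-4)); return o.x.round(4),round(o.fun,2)
def hsv(f): return [a.astype(int) for a in cv2.split(cv2.cvtColor(cv2.imread(f),cv2.COLOR_BGR2HSV))]
def go(n,zf):
  for c,k in(('side','s'),('top','t')):
    H,s,v=hsv(f'pics/{k}4.png'); th=dict(side=150,top=128)[c]
    vis=box(.07,.045,.02,.046)
    m=((s>th)&(H<24)&(v>60)); ig=np.zeros_like(m)
    print(c,'soap',sfit(c,m,ig,vis,0,[.5928,.165,.433],60))
    H,s,v=hsv(f'pics/{k}{n}.png')
    m=(H>82)&(H<100)&(s>100)
    ig=(~m)&((v<75)|((H<14)&(v<110))|((H>20)&(H<60)&(s>60)&(v<110)))
    ig=cv2.dilate(ig.astype(np.uint8),np.ones((3,3)))>0
    for dz in(-.003,0,.003):
        print(c,'stamp',dz,sfit(c,m,ig,box(.06,.038,0,.01),zf+dz,[.5925,.165,.433]))
if __name__=='__main__': go(sys.argv[1],float(sys.argv[2]))
E
python3 fin.py 5 .0674
```

```text
[ WARN:0@0.654] global loadsave.cpp:275 findDecoder imread_('pics/s4.png'): can't open/read file: check file path/integrity
Traceback (most recent call last):
  File "fin.py", line 24, in <module>
    if __name__=='__main__': go(sys.argv[1],float(sys.argv[2]))
                             ~~^^^^^^^^^^^^^^^^^^^^^^^^^^^^^^^^
  File "fin.py", line 14, in go
    H,s,v=hsv(f'pics/{k}4.png'); th=dict(side=150,top=128)[c]
          ~~~^^^^^^^^^^^^^^^^^^
  File "fin.py", line 11, in hsv
    def hsv(f): return [a.astype(int) for a in cv2.split(cv2.cvtColor(cv2.imread(f),cv2.COLOR_BGR2HSV))]
                                                         ~~~~~~~~~~~~^^^^^^^^^^^^^^^^^^^^^^^^^^^^^^^^^
cv2.error: OpenCV(4.12.0) /io/opencv/modules/imgproc/src/color.cpp:199: error: (-215:Assertion failed) !_src.empty() in function 'cvtColor'
```

```bash
cp pics/side4.png pics/s4.png; cp pics/top4.png pics/t4.png; python3 fin.py 5 .0674
```

```text
side soap (array([0.5912, 0.1665, 0.4407]), np.float64(13.16))
side stamp -0.003 (array([0.5943, 0.1589, 0.4586]), np.float64(71.13))
side stamp 0 (array([0.5936, 0.1607, 0.448 ]), np.float64(75.02))
side stamp 0.003 (array([0.5929, 0.1625, 0.4332]), np.float64(79.65))
top soap (array([0.5927, 0.1627, 0.4356]), np.float64(2.06))
top stamp -0.003 (array([0.5946, 0.1671, 0.4216]), np.float64(0.18))
top stamp 0 (array([0.5944, 0.1665, 0.4204]), np.float64(0.18))
top stamp 0.003 (array([0.5942, 0.1664, 0.4318]), np.float64(0.16))
```

```bash
python3 - <<'E'
from fin import *
im=cv2.cvtColor(cv2.imread('pics/s5.png'),cv2.COLOR_BGR2HSV)
u=proj('side',[[.5928,.165,.05]])[0].astype(int); print(u)
x0=u[0]-33;y0=u[1]-41
for x in (x0+18,x0+52): print([im[y,x].tolist() for y in range(y0+22,y0+56,2)])
y=y0+44; print([im[y,x].tolist() for x in range(x0+8,x0+60,3)])
it=cv2.cvtColor(cv2.imread('pics/t5.png'),cv2.COLOR_BGR2HSV)
u=proj('top',[[.5928,.165,.05]])[0].astype(int);print([it[u[1]+9,x].tolist() for x in range(u[0]-6,u[0]+22,2)])
H,s,v=cv2.split(im); m=((H>82)&(H<100)&(s>100))[y0:y0+60,x0:x0+66]
print('\n'.join(''.join('.#'[k] for k in r_) for r_ in m[16:54].astype(int)))
E
```

```text
[274 319]
[[26, 15, 119], [55, 13, 122], [89, 126, 109], [90, 147, 120], [91, 150, 122], [91, 151, 123], [90, 153, 123], [91, 148, 124], [91, 152, 124], [91, 151, 123], [90, 149, 123], [91, 148, 124], [91, 133, 111], [19, 69, 144], [17, 182, 226], [17, 181, 226], [17, 182, 226]]
[[54, 10, 132], [65, 12, 126], [21, 57, 138], [51, 38, 108], [89, 109, 117], [90, 131, 115], [91, 145, 118], [90, 147, 116], [91, 144, 119], [20, 67, 122], [16, 184, 215], [16, 183, 216], [16, 182, 217], [16, 182, 217], [17, 180, 222], [16, 176, 184], [16, 172, 173]]
[[18, 115, 215], [17, 115, 206], [17, 179, 219], [90, 137, 123], [90, 149, 125], [90, 144, 119], [90, 138, 120], [89, 111, 101], [77, 50, 102], [18, 77, 126], [17, 146, 157], [16, 177, 212], [16, 181, 215], [16, 184, 216], [16, 182, 216], [16, 183, 215], [16, 179, 204], [17, 113, 167]]
[[28, 85, 45], [32, 71, 47], [68, 57, 49], [89, 91, 59], [91, 157, 101], [91, 172, 98], [91, 178, 86], [91, 179, 87], [92, 174, 88], [81, 68, 79], [16, 146, 138], [17, 166, 154], [16, 172, 120], [17, 114, 136]]
......................................................
[... 1791 characters left out ...]
..............................
.................##############...................................
.................#########........................................
.................####.............................................
..................................................................
..................................................................
..................................................................
..................................................................
..................................................................
..................................................................
..................................................................
```

```bash
python3 - <<'E'
from fin import *
for f,c,name,p,z,n in(('side0','side','stamp',(.6057,-.1655,-.26),0,44),('top0','top','stamp',(.6057,-.1655,-.26),0,44),('side0','side','soap',(.41,-.3008,-.515),0,50)):
    im=cv2.imread(f'pics/{f}.png')[:,:,::-1].copy(); m=colmask(im,name)
    x0=np.round(proj(c,[[p[0],p[1],.02]])[0]-n/2).astype(int)
    s=sil(c,name,pose(p[0],p[1],0,p[2]),x0,n)>.5; mm=m[x0[1]:x0[1]+n,x0[0]:x0[0]+n]
    print(name,c,'# both, o model only, x image only')
    for a,b in zip(s,mm):
        if a.any() or b.any(): print(''.join('.xo#'[2*int(i)+int(j)] for i,j in zip(a,b)))
E
```

```text
stamp side # both, o model only, x image only
................o...........................
...............o####........................
..............oo####ooo.....................
.............oo#######ooooo.................
.............oo##########ooooo..............
............oo##############ooooo...........
...........oo##################ooo..........
...........oo###################oo..........
...........oo###################oo..........
...........oo###################oo..........
...........oo###################oo..........
...........oo###################oo..........
...........oo###################oo..........
...........ooo#################ooo..........
...........ooo#################ooo..........
...........ooo#################ooo..........
...........ooo#################ooo..........
...........ooo##################oo..........
............oo##################oo..........
............oo##################oo..........
...........ooo##################oo..........
...........ooo##################oo..........
..........o#####################oo..........
.........o#########
[... 3366 characters left out ...]
##############################o......
........oo#################################o......
.........ooo###############################.......
...........ooo############################o.......
.............ooo##########################........
...............ooo#######################.........
.................ooo####################..........
...................ooo#################...........
.....................ooo##############............
........................oo##########o.............
..........................oo#######o..............
............................oo####o...............
..............................oo#o................
................................o.................
```

```bash
cat > fin2.py <<'E'
import sys
from fin import *
def sfit2(c,mask,ign,L,W,z0,z1,g,n=70):
    x0=np.round(proj(c,[[g[0],g[1],z0]])[0]-n/2).astype(int)
    cut=lambda a:a[x0[1]:x0[1]+n,x0[0]:x0[0]+n].astype(float)
    mb=B(cut(mask)); w=1-cut(ign)
    def f(p):
        e=p[3]; M['t']=[box(L-e,W-e,z0+e/2,z1-e/2)]
        return (w*(B(sil(c,'t',pose(p[0],p[1],0,p[2]),x0,n))-mb)**2).sum()
    s=np.vstack([np.zeros(4),np.diag([.005,.005,.08,.003])])+np.r_[g,.001]
    o=minimize(f,s[0],method='Nelder-Mead',options=dict(initial_simplex=s,xatol=1e-5,fatol=1e-4,maxiter=800)); return o.x.round(4),round(o.fun,2)
def rep(n,zf,show=False):
  for c,k in(('side','s'),('top','t')):
    H,s,v=hsv(f'pics/{k}4.png'); m=((s>dict(side=150,top=128)[c])&(H<24)&(v>60)); ig=np.zeros_like(m)
    so,cs=sfit2(c,m,ig,.07,.045,.02,.046,[.5928,.165,.433])
    H,s,v=hsv(f'pics/{k}{n}.png'); m=(H>80)&(H<100)&(s>70)&(v>55); ig=np.zeros_like(m)
    if c=='side':
        u=proj(c,[[.5928,.165,zf-.017]])[0].astype(int); ig[:u[1]+3,u[0]-13:u[0]+14]=1; ig[:u[1]-12]=1
    else: ig=cv2.dilate((~m&((v<60)|(v<100)&(s<100))).astype(np.uint8),np.ones((3,3)))>0
    st,ct=sfit2(c,m,ig,.06,.038,zf,zf+.01,[.5925,.165,.433])
    d=pose(0,0,0,.4335)[0][:2,:2].T@(st[:2]-so[:2])
    print(c,'soap',so,cs,'stamp',st,ct,'stamp-soap in soap axes mm',(d*1e3).round(2))
if __name__=='__main__': rep(sys.argv[1],float(sys.argv[2]))
E
python3 fin2.py 5 .0674
```

```text
side soap [5.911e-01 1.667e-01 4.381e-01 3.000e-04] 11.96 stamp [0.5927 0.1623 0.4431 0.002 ] 1.47 stamp-soap in soap axes mm [-0.4  -4.67]
top soap [ 5.927e-01  1.628e-01  4.350e-01 -1.000e-04] 2.07 stamp [0.5939 0.1632 0.384  0.0025] 0.07 stamp-soap in soap axes mm [ 1.26 -0.14]
```

```bash
python3 - <<'E'
from fin2 import *
H,s,v=hsv('pics/side0.png'); m=(H>80)&(H<100)&(s>70)&(v>30)
u=proj('side',[[.606,-.1655,.01]])[0].astype(int); ig=np.zeros_like(m); ig[:u[1]-3]=1; ig[:u[1]+6,u[0]-9:u[0]+12]=1
n=44;a=m[u[1]-22:u[1]+22,u[0]-22:u[0]+22];b=ig[u[1]-22:u[1]+22,u[0]-22:u[0]+22]
print('\n'.join(''.join('.#-+'[int(i)+2*int(j)] for i,j in zip(p,q)) for p,q in zip(a[12:40],b[12:40])))
print(sfit2('side',m,ig,.06,.038,0,.01,[.606,-.1655,-.26]))
im=cv2.imread('pics/s5.png'); u=proj('side',[[.5928,.165,.05]])[0].astype(int)
A=cv2.imread('pics/side0.png'); w=proj('side',[[.606,-.1655,.02]])[0].astype(int)
cv2.imwrite('pics/z.png',np.hstack([cv2.resize(im[u[1]-38:u[1]+22,u[0]-30:u[0]+30],(400,400),interpolation=cv2.INTER_NEAREST),cv2.resize(A[w[1]-20:w[1]+20,w[0]-20:w[0]+20],(400,400),interpolation=cv2.INTER_NEAREST)]))
E
```

```text
--------------------------------------------
--------------------------------------------
--------------------------------------------
--------------------------------------------
--------------------------------------------
--------------------------------------------
--------------------------------------------
...........##---------------------..........
..........###--------------------+..........
..........###--------------------+####......
.........####--------------------+#####.....
........#####+------------------++#####.....
........#####++++---------------++####......
.......######+++++++-----------+++####......
........#####+++++++++++------++++###.......
.........####++++++++++++++---++++##........
.............#######################........
................###################.........
...................################.........
.......................###########..........
..........................#######...........
.............................###............
............................................
............................................
............................................
............................................
............................................
............................................
(array([ 0.6051, -0.1669, -0.2467,  0.0032]), np.float64(0.93))
```

View pics/z.png

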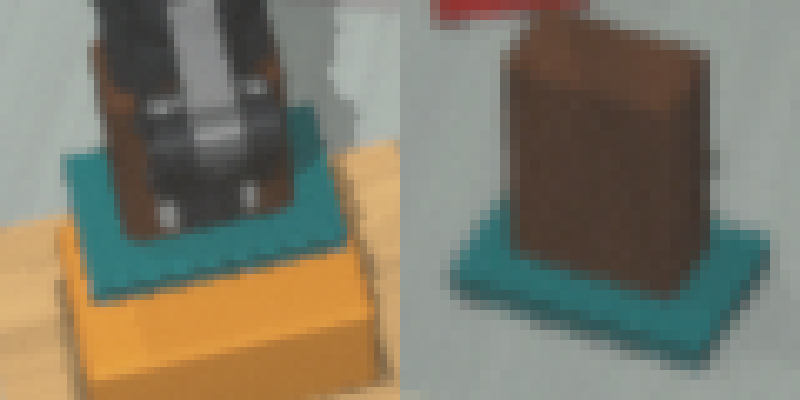

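Left: plate level above the soap, square to it, with only a thin strip of its front face showing because the camera looks down steeply. Right: the same plate on the bench. The along-bar offset is about 0.4 mm, so it is centred. Lowering to the 1 cm gap.

Request:
move_arm:
  plan:
    - [0,0,0.008,0,0,0]
    - [-0.002,0,0.016,0,-0.002,0]
    - [-0.002,0,0.026,0,-0.002,0]
    - [-0.002,0,0.036,0,-0.002,0]
    - [-0.002,0,0.042,0,-0.002,0]
    - [-0.002,0,0.044,0,-0.002,0]
    - [-0.002,0,0.044,0,-0.002,0]
    - [-0.002,0,0.044,0,-0.002,0]
    - [-0.002,0,0.044,0,-0.002,0]
    - [-0.002,0,0.044,0,-0.002,0]

```text
clock: 23.4
tool_pos: [0.5929, 0.1651, 0.0802]
tool_rot: [3.141, 0.0, -2.708]
contact_force: [-0.3, 0.6, -0.8]
grip_width: 0.021
grasp_force: 59.0
```

```bash
python3 ov.py 6; python3 fin2.py 6 .056; python3 go.py .5928,.165,.0796,3.5746
```

```text
[0.5928 0.1651 0.08  ] [ 3.1412e+00 -2.0000e-04 -2.7083e+00] [ 0.6 -0.4 -1.2] 0.020972502834706273 23.85
side soap [5.911e-01 1.667e-01 4.381e-01 3.000e-04] 11.96 stamp [0.5931 0.1621 0.4306 0.0021] 2.21 stamp-soap in soap axes mm [-0.12 -5.01]
top soap [ 5.927e-01  1.628e-01  4.350e-01 -1.000e-04] 2.07 stamp [0.5939 0.1635 0.4324 0.0027] 0.12 stamp-soap in soap axes mm [1.38 0.13]
.5928,.165,.0796,3.5746 [-0.0, -0.0, 0.002, 0.001, -0.0, 0.0] rows 1.0
```

View pics/c6.png

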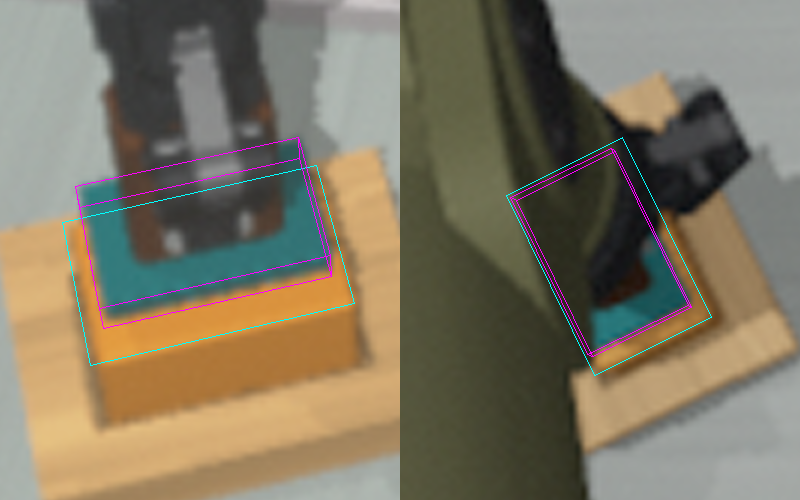

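Final pose: the plate sits level inside the soap outline, about 1 cm above it. The arm is settled, the grip is 59 N and there is no contact. Handing in.

```bash
python3 -c "
from workcell import r
print(r.sign_off())"
```

```text
the job is handed in; nothing more can be done
None
```

The soap bar is in the jig pocket, fully home and released, and I handed the job in with the stamp held level, square and centred about 1 cm above it; the moulds were not touched. The side camera read the stamp as up to about 5 mm off across the bar, but the top camera and the grip geometry both say it is centred.

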